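# Lay the tall oil bottle down and shut the manicure box

### The job

The manicure box will not close because the amber oil bottle with the black dropper bulb is standing up in it. Gently tip that bottle over with your fingertips so that it lies down inside the box, then push the lid over from behind and press it fully shut. Leave the nail polish standing in its compartment, do not pinch or lift anything, and keep the box and everything round it where it is.

Things in the scene. Friction and masses are not known exactly. Their poses are not given: they have to be found in the camera images.
- kit_box: rose plastic manicure box, outside 160 (x) x 236 (y) x 60 mm high without the lid, loose, 0.65 kg. Origin: centre of the underside, z up; +x points from the front (carrying handle, juts out 11 mm) to the hinge side. Walls and floor 3.5 mm. The oil bottle and the nail polish stand one in each compartment, either way round, 38 to 58 mm in front of the middle (x = -0.058 to -0.038).
- kit_divider (a point): middle of the top edge of the divider, 2.5 mm thick, 45 mm above the box's underside, at box y = +12 mm, running along x. Compartments: box y -114 to +11 mm and +13 to +114 mm, both x -76 to +76 mm. A bottle standing near the front has room to lie down only towards the hinge side (+x); towards a nearer wall it would stay leaning on it.
- kit_lid (a joint): angle of the lid in rad: 0 fully shut (level on the rim), grows as it opens, 1.57 upright, stop at 1.6. Starts wide open, 1.2 to 1.5. A stiff hinge (0.2 N m friction) holds it at whatever angle it is left. The lid weighs 0.15 kg.
- kit_lid_hinge (a point): middle of the hinge line, at x = +80, y = 0, z = 60 mm in the box's frame; the line runs along the box's y. The point turns with the lid: its -x points along the lid from the hinge to the free edge, its z out of the lid's outer face.
- kit_lid_edge (a point): middle of the lid's free edge on its outer face, at x = -160, z = +30 mm in the frame of kit_lid_hinge. The lid is 160 mm long from hinge to free edge, 236 mm wide and 30 mm deep, walls 3.5 mm, outer face flat. Open, the outer face looks away from the front of the box; shut, it looks up, 90 mm above the table, with 83 mm of height inside.
- shelf_corner (a point): front right corner, on the underside, of the fixed wooden wall shelf over the back left of the table, 327 mm above it; the shelf runs from here to the left and back. A boiler hangs above it from 0.70 m up. The gripper keeps clear of both when it works right of the middle of the lid (box y about -50 mm).
- oil_dropper: amber glass bottle with a black collar and black rubber dropper bulb, 102 mm tall: body 33 mm across up to 70 mm, collar 24 mm across up to 77 mm, bulb 13 mm across up to the top; 0.05 to 0.1 kg. Origin: centre of its underside, z along the bottle to the bulb. Too tall to stand under the shut lid. Starts upright on the inner floor of the box.
- nail_polish: small nail polish bottle, grey below with a white cap, 31 mm across, 79 mm tall, which just fits standing under the shut lid. Origin: centre of its underside, z up.
- dye_bowl: black tint bowl, 124 x 144 x 63 mm, left of the box; bystander. Origin under its centre.
- developer_1: white applicator bottle with a violet label and pointed nozzle, 37 mm across, 124 mm tall, well to the left of the box; bystander. Origin under its centre.
- clip_2: violet hair clip, 96 mm long, left of the box; bystander.
- perm_rod_0: yellow perm rod, 72 mm long, 22 mm thick, left of the box; bystander.
- tape_roll: roll of black tape lying flat, 62 mm across, 19 mm high, left of the box; bystander.
- marker: white pen with a blue cap, 135 mm long, lying left of the box; bystander.

How it is judged (in metres and radians):
On the way, in this order (a step that is already met when the one before it is completed fails the run):
1. the oil bottle lies down in the box (tilted over by more than 57 degrees) while the lid is still open (more than 0.9 rad) (angle between oil_dropper's own z axis and vertical above 1 rad and value of joint kit_lid above 0.9 rad and z of oil_dropper in the frame of kit_box below 0.04 m), for 0.2 s.
2. the lid is shut (less than 0.03 rad) (value of joint kit_lid below 0.03 rad), for 0.2 s.
At the end, for the whole second after the job is handed in: The lid is fully shut (within 0.03 rad, about 5 mm at the free edge), the oil bottle lies inside the box (tilted more than 57 degrees from upright) and the nail polish still stands upright inside it (within 11 degrees); the box stands flat on the table; all at rest (value of joint kit_lid below 0.03 rad and angle between oil_dropper's own z axis and vertical above 1 rad and x of oil_dropper in the frame of kit_box between -0.08 and 0.08 m and y of oil_dropper in the frame of kit_box between -0.118 and 0.118 m and z of each of oil_dropper, nail_polish in the frame of kit_box below 0.04 m and x of nail_polish in the frame of kit_box between -0.08 and 0.08 m and y of nail_polish in the frame of kit_box between -0.118 and 0.118 m and angle between nail_polish's own z axis and vertical below 0.2 rad and height (world z) of kit_box below 0.008 m and angle between kit_box's own z axis and vertical below 0.05 rad and linear speed of each of kit_box, oil_dropper below 0.02 m/s); the robot touches nothing.
It fails at once if the oil bottle is lifted (its underside more than 45 mm above the underside of the box) or squeezed or pushed hard (more than 20 N) (z of oil_dropper in the frame of kit_box above 0.045 m or contact force between the fingers and oil_dropper above 20 N).
It fails at once if the nail polish is tipped (more than 17 degrees), shoved more than 30 mm or lifted (angle between nail_polish's own z axis and vertical above 0.3 rad or distance of nail_polish from where it was at the start of the episode above 0.03 m).
It fails at once if the box is shifted by more than 30 mm, lifted by more than 15 mm or tipped (distance of kit_box from where it was at the start of the episode above 0.03 m or height (world z) of kit_box above 0.015 m or angle between kit_box's own z axis and vertical above 0.15 rad).
It fails at once if something standing round the box is moved by more than 25 mm (distance of any of dye_bowl, developer_1, clip_2, perm_rod_0, tape_roll, marker from where it was at the start of the episode above 0.025 m).
It also fails if it takes over 48 s, if anything falls off the work surface, if the arm or the gripper's body presses on something with over 40 N, if the wrist force passes 120 N, or if a joint passes its speed limit or range.

### The arm

A 7-joint arm with a two-finger parallel gripper is mounted at the origin on a cart in front of the work surface, level with it; the furniture and walls round the work are solid. World frame = base frame: x ahead of the robot, y to its left, z up, the work surface at z = 0. Lengths are in m, angles in degrees, forces in N, time in s.
With the tool pointing down it reaches from about 0.4 to 0.75 m from the base axis. Payload 19.5 kg.
Tool frame: the origin (TCP) lies midway between the tips of the shut fingers; the grasp point (between the pads) lies 19 mm behind it; z points along the fingers, y is the line along which they close (so a half turn about z gives the same grasp; the last joint's range is limited). The gripper opens to 85 mm and grips with 20 to 120 N. Pads are 22 mm wide; open, the fingers measure 114 mm over their backs; the gripper's body (76 mm by 85 mm) begins 54 mm behind the grasp point. The pads swing forward as they close: fully open they stand 13 mm farther back than shut.
Start: joints at [67.855, 40.479, -1.581, 85.061, 1.261, 54.483, -4.326], TCP at [0.194, -0.541, 0.231] pointing down, gripper open.
Joint ranges: [-155.06, 155.06], [-18.47, 123.98], [-90, 86.84], [0, 140.48], [-83.41, 263.41], [0, 116], [-161.91, 161.91]. Speed limits (degrees/s): [108.29, 108.29, 147.25, 147.25, 172.46, 172.46, 172.46].

### API

Orientations are given as [roll, pitch, yaw] about the fixed x, y, z axes, in that order (R = Rz(yaw) Ry(pitch) Rx(roll)).
In Python, from workcell import sensors, cams, job gives the robot as it stands. The module is installed in compiled form; this text tells all that it offers.
- The arm moves only by the shell command python3 -m crank 'ROWS'. ROWS is JSON, a list of rows, each an object of numbers: "jaw": the closure, from -1 (fully open) to 1 (shut); "dx", "dy", "dz": the shift along the world's x, y, z normalised to -1 to 1, where 1 is 1 m; "ax", "ay", "az": the turn, a rotation vector about the world's x, y, z normalised to -1 to 1, where 1 is 1.5 rad. In form: [{"jaw": .., "dx": .., "dy": .., "dz": .., "ax": .., "ay": .., "az": ..}, ...]. A call has 1 to 5 rows; each row is the pose to reach, as a shift and turn from the pose commanded when the call began; what a row does not reach only later rows make up. A row lasts 1/12 s, in which the tool goes at most 41.7 mm and 7.16 degrees, less where a joint would pass 70% of its speed; a pose out of reach is approached as far as the arm can. A call with a number of a shift or a turn outside -1 to 1 is refused whole. A call with a gripper value outside its range is refused whole. The fingers move at their own pace and stop on an object; the grip force is fixed at half the most. Time passes only in rows, so rows that repeat a pose let the fingers close. It gives the time, the measured TCP pose, the force, the opening and the grip force at its end, in the units of the state.
- sensors.sense(): the state, without advancing time (a new reading comes with each control period).
- cams.grab_frame(name): name is "side" or "top" or "wrist"; returns a dict with "frame" (420x560x3 uint8, red, green, blue), "vertical_fov" (degrees; the focal length in pixels is half the picture's height over the tangent of half this angle, whatever the lens; pixels are square), "cx", "cy" (the principal point, pixels), "dist_coeffs" ([k1, k2, p1, p2, k3] as OpenCV has them; the pictures are not rectified), "rvec" (rotation vector, rad) and "tvec" (3), from world to camera coordinates, as OpenCV has them; the wrist camera has in their place "mount" (4x4, takes a point from camera to tool coordinates, whose origin is the TCP and whose axes are the flange's). Camera axes: x right, y down, z forward; pixel columns grow to the right and rows downward; lengths in m; the calibration is good to about 2 mm. A picture is of the moment at which its call begins: read the wrist's pose just before it. There is no depth.
- job.job_done(): hands the job in; it is judged then, once.
The state is a dict: "time_s": time; "joint_pos": joint angles; "joint_velocities": joint speeds; "effort": joint torques, N m; "ee_pos": TCP position; "orientation": TCP orientation; "wrist_force": force on the tool from outside, world axes, zero at the start; "torque": the same for the moment, N m; "gripper_width": finger opening in m; "grip_force": force on a finger pad.
Only numpy, scipy, OpenCV 4.12 (cv2) and the standard library are available. Lean on these libraries where they do the work, as an engineer would, in place of code of your own. Each camera call takes 0.05 s, during which the arm holds its last target. There are 200 camera calls.

## Working session

There is one attempt and no reset: what is moved stays moved. The work goes in short steps, Python scripts to look and compute and a shell command to move; the robot and the scene stay as the last step left them, time stands still between calls to the robot, and variables do not carry over. Pictures are saved under pics/ and viewed, at most 10 in all, crops included, and the job is handed in when it is done.

```bash
mkdir -p pics
cat > h.py <<'E'
import numpy as np, cv2
from workcell import sensors, cams, job
def K(f):
    h=f["frame"].shape[0]; fl=h/2/np.tan(np.radians(f["vertical_fov"])/2)
    return np.array([[fl,0,f["cx"]],[0,fl,f["cy"]],[0,0,1]])
def ray(f,uv):
    R=cv2.Rodrigues(np.array(f["rvec"],float))[0]; t=np.array(f["tvec"],float).ravel()
    p=cv2.undistortPoints(np.array([[uv]],float),K(f),np.array(f["dist_coeffs"],float))[0,0]
    d=R.T@np.array([p[0],p[1],1]); return -R.T@t, d/np.linalg.norm(d)
def onz(f,uv,z):
    o,d=ray(f,uv); return o+d*(z-o[2])/d[2]
def two(f,a,g,b):
    o,d=ray(f,a);p,e=ray(g,b); s=np.linalg.lstsq(np.c_[d,-e],p-o,rcond=None)[0]
    A=o+s[0]*d;B=p+s[1]*e; return (A+B)/2,np.linalg.norm(A-B)
def proj(f,P):
    return cv2.projectPoints(np.array(P,float).reshape(-1,1,3),np.array(f["rvec"],float),np.array(f["tvec"],float),K(f),np.array(f["dist_coeffs"],float))[0][:,0]
def save(f,n): cv2.imwrite("pics/"+n,f["frame"][:,:,::-1])
E
python3 - <<'E'
from h import *
import pickle
for n in("side","top"):
    f=cams.grab_frame(n);save(f,n+"0.png");pickle.dump(f,open(n+".pkl","wb"))
    R=cv2.Rodrigues(np.array(f["rvec"]))[0];print(n,-R.T@np.array(f["tvec"]).ravel(),R[2])
s=sensors.sense();print(s)
E
```

```text
side [ 0.3450099  -0.44823992  0.88711055] [ 0.17528777  0.70127527 -0.69100448]
top [0.30492384 0.29063415 1.18766335] [ 0.21092837 -0.00608479 -0.97748258]
{'time_s': 0.1, 'joint_pos': array([67.85513971, 40.50858779, -1.58330361, 85.08035251,  1.25847515,
       54.48395501, -4.32601137]), 'joint_velocities': array([-0.03699389, -0.10939508,  0.05632393, -0.06795839,  0.00778005,
        0.07709643,  0.01858676]), 'effort': array([ 5.34211693e-03, -8.84290195e+01,  1.23800084e+00, -2.36456037e+01,
        1.72168500e-02,  4.93889936e-03,  6.04441357e-05]), 'ee_pos': array([ 0.19429231, -0.54093028,  0.23089744]), 'orientation': array([-1.79944309e+02, -5.76300369e-04,  1.97549374e+01]), 'wrist_force': array([-0.08344538, -0.50041579,  0.23053336]), 'torque': array([-0.01298566,  0.01147326, -0.04941215]), 'grip_force': 0.0, 'gripper_width': 0.0855099180869718}
```

View pics/side0.png

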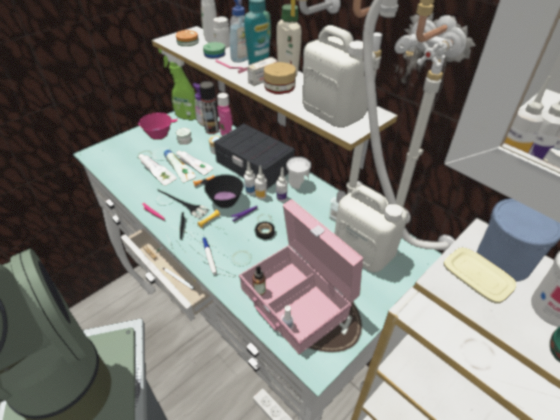

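View pics/top0.png

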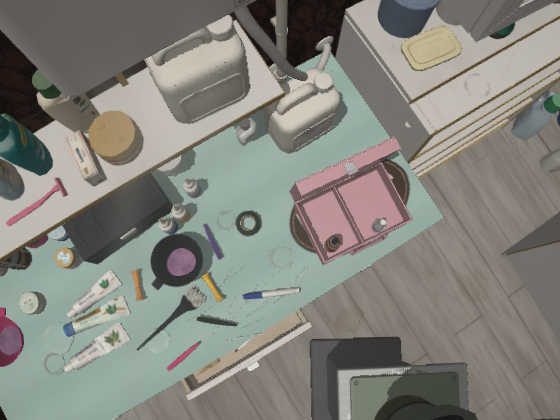

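Run:
```python
from h import *
import pickle
for n,(a,b,c,d) in dict(side=(190,350,225,375),top=(130,275,270,425)).items():
    f=pickle.load(open(n+".pkl","rb"))["frame"][a:b,c:d,::-1]
    cv2.imwrite(f"pics/{n}c.png",cv2.resize(f,None,fx=4,fy=4,interpolation=2)[:600])
```

```text
(no output)
```

View pics/sidec.png

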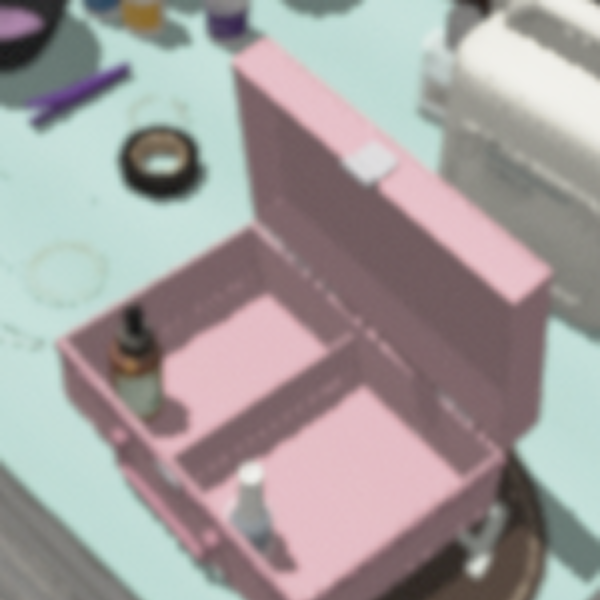

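View pics/topc.png

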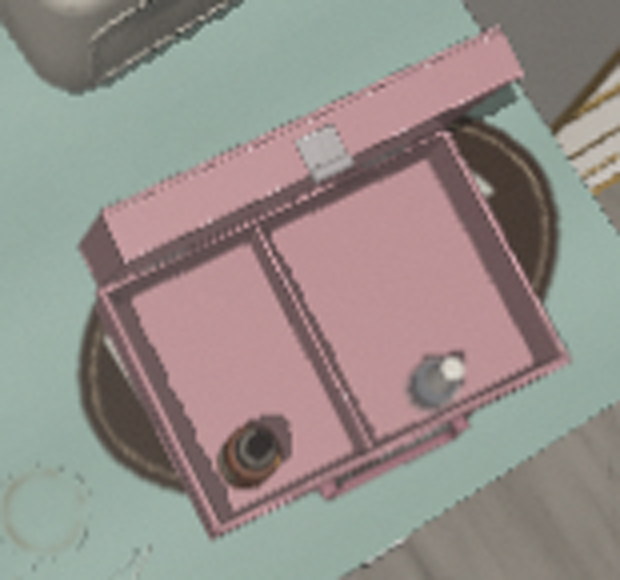

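Run:
```python
from h import *
import pickle
S=pickle.load(open("side.pkl","rb"));T=pickle.load(open("top.pkl","rb"))
s=lambda u,v:(225+u/4,190+v/4); t=lambda u,v:(270+u/4,130+v/4)
c=dict(FL=((62,342),(211,532)),BL=((255,222),(100,290)),BR=((500,455),(445,132)),
 bulb=((135,312),(260,443)),pol=((251,470),(453,368)),
 LoL=((265,40),(105,210)),LoR=((550,272),(495,30)),LiL=((236,62),(123,262)),LiR=((515,302),(522,78)))
for k,(a,b) in c.items(): print(k,two(S,s(*a),T,t(*b)))
C={k:onz(T,t(*v),.06) for k,v in dict(FL=(211,532),FR=(568,355),BL=(100,290),BR=(445,132)).items()}
for k in C:print(k,C[k])
m=sum(C.values())/4; ex=(C['BL']+C['BR']-C['FL']-C['FR']);ey=(C['BL']+C['FL']-C['BR']-C['FR'])
print(m,np.degrees(np.arctan2(ex[1],ex[0])),np.degrees(np.arctan2(ey[1],ey[0]))-90,np.linalg.norm(ex)/2,np.linalg.norm(ey)/2)
print("bulb",onz(T,t(260,443),.1055),onz(S,s(135,310),.1055),"pol",onz(T,t(453,368),.0825),onz(S,s(251,467),.0825))
print(onz(S,(387,108),.327),onz(S,(387,112),.327))
```

```text
FL (array([0.40392325, 0.190261  , 0.05118564]), np.float64(0.0024184123858989877))
BL (array([0.54760864, 0.25186405, 0.05940381]), np.float64(0.0012068036838271195))
BR (array([0.64132364, 0.03893833, 0.06071315]), np.float64(0.0004305784083946619))
bulb (array([0.44845245, 0.16501822, 0.09971617]), np.float64(0.0005611705817219079))
pol (array([0.49118951, 0.04904541, 0.08564607]), np.float64(7.880879183287627e-05))
LoL (array([0.55282574, 0.253908  , 0.22256694]), np.float64(0.0021007644514539734))
LoR (array([0.64979919, 0.04381498, 0.22137243]), np.float64(0.0009511183186031873))
LiL (array([0.52964386, 0.24499824, 0.21642007]), np.float64(0.0036497425261452126))
LiR (array([0.62438519, 0.03071149, 0.2194424 ]), np.float64(0.002630310764587322))
FL [0.40195133 0.19102861 0.06      ]
FR [ 0.50176935 -0.02690088  0.06      ]
BL [0.54686396 0.25190963 0.06      ]
BR [0.64131231 0.03880873 0.06      ]
[0.52297424 0.11371152 0.06      ] 23.990391001728092 24.261195993578724 0.15567608183757115 0.2363930078061682
bulb [0.44740791 0.16569026 0.1055    ] [0.44828873 0.16203487 0.1055    ] pol [0.49168119 0.04835781 0.0825    ] [0.49231435 0.0529303  0.0825    ]
[0.86827013 0.43898763 0.327     ] [0.85922387 0.41953269 0.327     ]
```

```bash
R='python3 -m crank'
python3 -m crank '[{"jaw":1,"dx":0.022,"dy":0.03,"dz":0,"ax":0,"ay":0,"az":0.01},{"jaw":1,"dx":0.045,"dy":0.06,"dz":0,"ax":0,"ay":0,"az":0.02},{"jaw":1,"dx":0.068,"dy":0.09,"dz":0,"ax":0,"ay":0,"az":0.03},{"jaw":1,"dx":0.09,"dy":0.12,"dz":0,"ax":0,"ay":0,"az":0.04},{"jaw":1,"dx":0.11,"dy":0.15,"dz":0,"ax":0,"ay":0,"az":0.05}]'
python3 -m crank '[{"jaw":1,"dx":0.022,"dy":0.03,"dz":0,"ax":0,"ay":0,"az":0},{"jaw":1,"dx":0.045,"dy":0.06,"dz":0,"ax":0,"ay":0,"az":0},{"jaw":1,"dx":0.068,"dy":0.09,"dz":0,"ax":0,"ay":0,"az":0},{"jaw":1,"dx":0.09,"dy":0.12,"dz":0,"ax":0,"ay":0,"az":0},{"jaw":1,"dx":0.11,"dy":0.15,"dz":0,"ax":0,"ay":0,"az":0}]'
python3 -m crank '[{"jaw":1,"dx":0,"dy":0.035,"dz":0,"ax":0,"ay":0,"az":0},{"jaw":1,"dx":0,"dy":0.07,"dz":0,"ax":0,"ay":0,"az":0},{"jaw":1,"dx":-0.005,"dy":0.105,"dz":0,"ax":0,"ay":0,"az":0},{"jaw":1,"dx":-0.01,"dy":0.14,"dz":0,"ax":0,"ay":0,"az":0},{"jaw":1,"dx":-0.012,"dy":0.175,"dz":0,"ax":0,"ay":0,"az":0}]'
python3 -m crank '[{"jaw":1,"dx":0,"dy":0.035,"dz":0,"ax":0,"ay":0,"az":0},{"jaw":1,"dx":0,"dy":0.07,"dz":0,"ax":0,"ay":0,"az":0},{"jaw":1,"dx":0,"dy":0.105,"dz":0,"ax":0,"ay":0,"az":0},{"jaw":1,"dx":0,"dy":0.14,"dz":0,"ax":0,"ay":0,"az":0},{"jaw":1,"dx":0,"dy":0.17,"dz":0,"ax":0,"ay":0,"az":0}]'
python3 -m crank '[{"jaw":1,"dx":0,"dy":0.0,"dz":0,"ax":0,"ay":0,"az":0},{"jaw":1,"dx":0,"dy":0,"dz":0,"ax":0,"ay":0,"az":0}]'
```

```text
time_s: 0.52
ee_pos: [0.3052, -0.3894, 0.2311]
orientation: [-180.0, -0.0, 24.1]
wrist_force: [1.1, -0.5, 0.3]
gripper_width: 0.0253
grip_force: 0.0
time_s: 0.93
ee_pos: [0.4153, -0.2393, 0.2312]
orientation: [-180.0, 0.0, 24.1]
wrist_force: [0.8, -0.9, 0.5]
gripper_width: 0.0003
grip_force: 0.0
time_s: 1.35
ee_pos: [0.4014, -0.0647, 0.2312]
orientation: [-180.0, 0.0, 24.0]
wrist_force: [1.2, -0.0, 0.5]
gripper_width: -0.0004
grip_force: 0.0
time_s: 1.77
ee_pos: [0.4019, 0.1062, 0.2312]
orientation: [-180.0, 0.0, 24.1]
wrist_force: [-0.4, -0.7, 0.8]
gripper_width: -0.0
grip_force: 0.0
time_s: 1.93
ee_pos: [0.4021, 0.1051, 0.2311]
orientation: [-180.0, 0.0, 24.2]
wrist_force: [0.8, -0.7, 0.2]
gripper_width: -0.0004
grip_force: 0.0
```

```bash
python3 -m crank '[{"jaw":1,"dx":-0.001,"dy":0.02,"dz":0,"ax":0,"ay":0,"az":0},{"jaw":1,"dx":-0.001,"dy":0.037,"dz":-0.03,"ax":0,"ay":0,"az":0},{"jaw":1,"dx":-0.001,"dy":0.037,"dz":-0.065,"ax":0,"ay":0,"az":0},{"jaw":1,"dx":-0.001,"dy":0.037,"dz":-0.105,"ax":0,"ay":0,"az":0},{"jaw":1,"dx":-0.001,"dy":0.037,"dz":-0.141,"ax":0,"ay":0,"az":0}]'
python3 -m crank '[{"jaw":1,"dx":0,"dy":0.0,"dz":0,"ax":0,"ay":0,"az":0},{"jaw":1,"dx":0,"dy":0,"dz":0,"ax":0,"ay":0,"az":0}]'
python3 - <<'E'
from h import *
a=cams.grab_frame("side")["frame"][190:340,205:375,::-1];b=cams.grab_frame("top")["frame"][130:280,270:425,::-1]
o=np.hstack([cv2.resize(a[:,:155],None,fx=2.5,fy=2.5,interpolation=2),cv2.resize(b,None,fx=2.5,fy=2.5,interpolation=2)]);cv2.imwrite("pics/p1.png",o)
E
```

```text
time_s: 2.35
ee_pos: [0.4014, 0.1399, 0.0887]
orientation: [180.0, -0.0, 24.0]
wrist_force: [0.5, 0.7, -0.5]
gripper_width: -0.0002
grip_force: 0.0
time_s: 2.52
ee_pos: [0.4008, 0.1397, 0.0901]
orientation: [180.0, 0.2, 24.0]
wrist_force: [0.1, 1.3, 0.4]
gripper_width: 0.0001
grip_force: 0.0
```

View pics/p1.png

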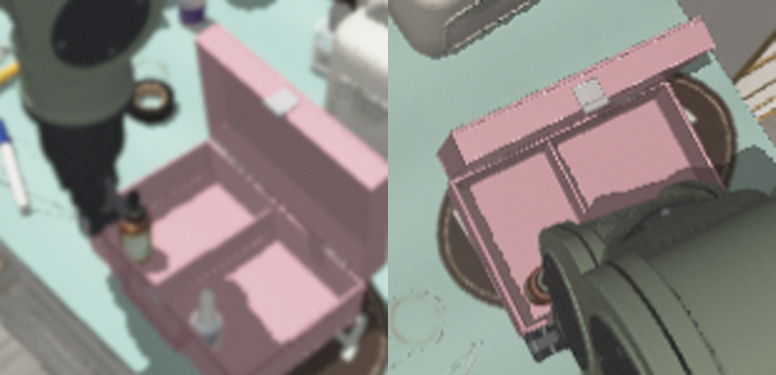

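```bash
python3 -m crank '[{"jaw":1,"dx":0.005,"dy":0.004,"dz":0,"ax":0,"ay":0,"az":0},{"jaw":1,"dx":0.01,"dy":0.007,"dz":0,"ax":0,"ay":0,"az":0},{"jaw":1,"dx":0.015,"dy":0.009,"dz":0,"ax":0,"ay":0,"az":0},{"jaw":1,"dx":0.02,"dy":0.011,"dz":0,"ax":0,"ay":0,"az":0},{"jaw":1,"dx":0.025,"dy":0.013,"dz":0,"ax":0,"ay":0,"az":0}]'
for i in 1 2; do python3 -m crank '[{"jaw":1,"dx":0.004,"dy":0.002,"dz":0,"ax":0,"ay":0,"az":0},{"jaw":1,"dx":0.008,"dy":0.004,"dz":0,"ax":0,"ay":0,"az":0},{"jaw":1,"dx":0.012,"dy":0.005,"dz":0,"ax":0,"ay":0,"az":0},{"jaw":1,"dx":0.016,"dy":0.007,"dz":0,"ax":0,"ay":0,"az":0},{"jaw":1,"dx":0.02,"dy":0.009,"dz":0,"ax":0,"ay":0,"az":0}]'; done
python3 - <<'E'
from h import *
a=cams.grab_frame("side")["frame"][190:340,205:375,::-1];b=cams.grab_frame("top")["frame"][130:280,270:425,::-1]
o=np.hstack([cv2.resize(a[:,:155],None,fx=2.5,fy=2.5,interpolation=2),cv2.resize(b,None,fx=2.5,fy=2.5,interpolation=2)]);cv2.imwrite("pics/p2.png",o)
E
```

```text
time_s: 3.03
ee_pos: [0.4272, 0.1542, 0.0907]
orientation: [-180.0, -0.1, 24.1]
wrist_force: [-0.8, -0.2, -0.6]
gripper_width: 0.0
grip_force: 0.0
time_s: 3.45
ee_pos: [0.4467, 0.163, 0.0902]
orientation: [-180.0, 0.0, 24.0]
wrist_force: [-0.7, 0.5, 0.6]
gripper_width: 0.0005
grip_force: 0.1
time_s: 3.87
ee_pos: [0.4667, 0.172, 0.0903]
orientation: [-180.0, 0.0, 24.0]
wrist_force: [0.5, -0.3, 0.2]
gripper_width: -0.0001
grip_force: 0.0
```

View pics/p2.png

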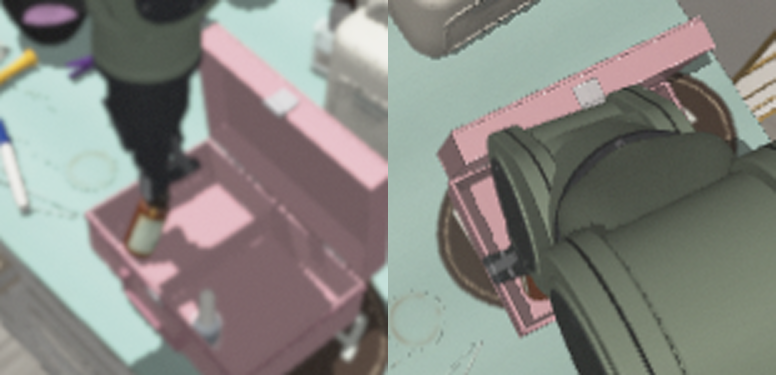

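The bottle (crop pixel 145,230) leans about 20° toward the hinge side, and the fingertip is still behind its bulb. I'll keep pushing.

```bash
for i in 1 2; do python3 -m crank '[{"jaw":1,"dx":0.004,"dy":0.002,"dz":0,"ax":0,"ay":0,"az":0},{"jaw":1,"dx":0.008,"dy":0.004,"dz":0,"ax":0,"ay":0,"az":0},{"jaw":1,"dx":0.012,"dy":0.005,"dz":0,"ax":0,"ay":0,"az":0},{"jaw":1,"dx":0.016,"dy":0.007,"dz":0,"ax":0,"ay":0,"az":0},{"jaw":1,"dx":0.02,"dy":0.009,"dz":0,"ax":0,"ay":0,"az":0}]'; done
python3 -m crank '[{"jaw":1,"dx":0,"dy":0.0,"dz":0.03,"ax":0,"ay":0,"az":0},{"jaw":1,"dx":-0.02,"dy":-0.02,"dz":0.06,"ax":0,"ay":0,"az":0},{"jaw":1,"dx":-0.03,"dy":-0.05,"dz":0.09,"ax":0,"ay":0,"az":0},{"jaw":1,"dx":-0.04,"dy":-0.08,"dz":0.12,"ax":0,"ay":0,"az":0},{"jaw":1,"dx":-0.05,"dy":-0.11,"dz":0.15,"ax":0,"ay":0,"az":0}]'
python3 - <<'E'
from h import *
a=cams.grab_frame("side")["frame"][190:340,205:375,::-1];b=cams.grab_frame("top")["frame"][130:280,270:425,::-1]
o=np.hstack([cv2.resize(a[:,:155],None,fx=2.5,fy=2.5,interpolation=2),cv2.resize(b,None,fx=2.5,fy=2.5,interpolation=2)]);cv2.imwrite("pics/p3.png",o)
E
```

```text
time_s: 4.38
ee_pos: [0.4868, 0.181, 0.0903]
orientation: [-180.0, -0.0, 24.0]
wrist_force: [0.3, -0.3, 0.1]
gripper_width: -0.0002
grip_force: 0.0
time_s: 4.8
ee_pos: [0.5067, 0.19, 0.0903]
orientation: [-180.0, 0.0, 24.0]
wrist_force: [-0.2, -1.2, -0.0]
gripper_width: -0.0
grip_force: 0.0
time_s: 5.22
ee_pos: [0.457, 0.0827, 0.2376]
orientation: [180.0, 0.0, 24.1]
wrist_force: [1.2, -1.1, -0.1]
gripper_width: 0.0
grip_force: 0.0
```

View pics/p3.png

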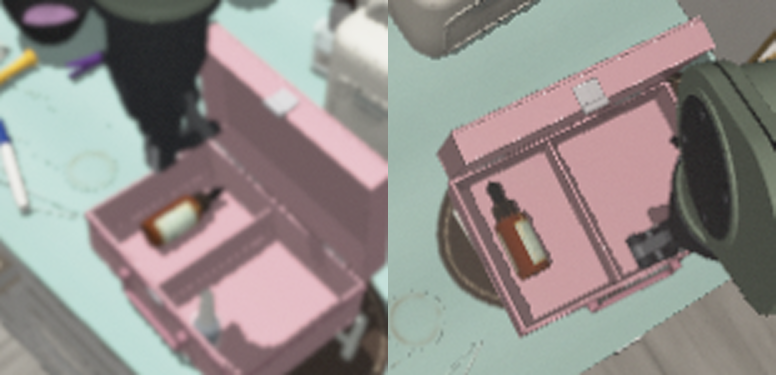

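The bottle lies flat in its compartment (top crop 520,230), and the polish still stands. Next I move behind the lid.

```bash
python3 -m crank '[{"jaw":1,"dx":0,"dy":0,"dz":0.02,"ax":0,"ay":0,"az":0},{"jaw":1,"dx":0,"dy":0,"dz":0.045,"ax":0,"ay":0,"az":0},{"jaw":1,"dx":0.03,"dy":0.005,"dz":0.045,"ax":0,"ay":0,"az":0},{"jaw":1,"dx":0.065,"dy":0.01,"dz":0.045,"ax":0,"ay":0,"az":0},{"jaw":1,"dx":0.1,"dy":0.015,"dz":0.045,"ax":0,"ay":0,"az":0}]'
python3 -m crank '[{"jaw":1,"dx":0.035,"dy":0.005,"dz":0,"ax":0,"ay":0,"az":0},{"jaw":1,"dx":0.07,"dy":0.01,"dz":0,"ax":0,"ay":0,"az":0},{"jaw":1,"dx":0.1,"dy":0.015,"dz":0,"ax":0,"ay":0,"az":0},{"jaw":1,"dx":0.118,"dy":0.02,"dz":0,"ax":0,"ay":0,"az":0},{"jaw":1,"dx":0.118,"dy":0.02,"dz":0,"ax":0,"ay":0,"az":0}]'
python3 -m crank '[{"jaw":1,"dx":0,"dy":0.0,"dz":-0.02,"ax":0,"ay":0,"az":0},{"jaw":1,"dx":0,"dy":0,"dz":-0.04,"ax":0,"ay":0,"az":0},{"jaw":1,"dx":0,"dy":0,"dz":-0.06,"ax":0,"ay":0,"az":0},{"jaw":1,"dx":0,"dy":0,"dz":-0.08,"ax":0,"ay":0,"az":0},{"jaw":1,"dx":0,"dy":0,"dz":-0.08,"ax":0,"ay":0,"az":0}]'
python3 - <<'E'
from h import *
a=cams.grab_frame("side")["frame"][190:340,205:375,::-1];b=cams.grab_frame("top")["frame"][130:280,270:425,::-1]
o=np.hstack([cv2.resize(a[:,:155],None,fx=2.5,fy=2.5,interpolation=2),cv2.resize(b,None,fx=2.5,fy=2.5,interpolation=2)]);cv2.imwrite("pics/p4.png",o)
s=sensors.sense();d=s['ee_pos']-[.523,.1137,0];c,n=np.cos(.4206),np.sin(.4206)
print(s['ee_pos'],"box",d[0]*c+d[1]*n,-d[0]*n+d[1]*c)
px,pz,pw=None,None,None
C0=np.array([.523,.1137])
for th in np.arange(1.5,-.01,-.1):
    x=.08-.14*np.cos(th)+.03*np.sin(th)+.011; z=.06+.14*np.sin(th)+.03*np.cos(th); y=-.055
    w=C0+[x*c-y*n,x*n+y*c]; print(round(th,2),w.round(4),round(z,4))
E
```

```text
time_s: 5.73
ee_pos: [0.5591, 0.0995, 0.2818]
orientation: [-180.0, -0.1, 24.1]
wrist_force: [0.3, 0.8, -0.1]
gripper_width: 0.0002
grip_force: 0.0
time_s: 6.15
ee_pos: [0.6777, 0.1199, 0.2788]
orientation: [-180.0, 0.1, 24.1]
wrist_force: [-0.6, 0.3, -1.2]
gripper_width: 0.0002
grip_force: 0.0
time_s: 6.57
ee_pos: [0.674, 0.119, 0.1975]
orientation: [-179.9, 0.3, 24.1]
wrist_force: [-1.0, -0.2, -1.0]
gripper_width: -0.0002
grip_force: 0.0
[0.67552469 0.1190318  0.20159572] box 0.1414082852018629 -0.057409982121779744
1.5 [0.6468 0.1088] 0.2018
1.4 [0.6338 0.103 ] 0.2031
1.3 [0.6207 0.0972] 0.2029
1.2 [0.6077 0.0914] 0.2014
1.1 [0.595  0.0856] 0.1984
1.0 [0.5825 0.0801] 0.194
0.9 [0.5705 0.0747] 0.1883
0.8 [0.5591 0.0696] 0.1813
0.7 [0.5484 0.0648] 0.1731
0.6 [0.5385 0.0604] 0.1638
0.5 [0.5295 0.0564] 0.1534
0.4 [0.5215 0.0528] 0.1422
0.3 [0.5145 0.0497] 0.13
0.2 [0.5087 0.0471] 0.1172
0.1 [0.5041 0.045 ] 0.1038
-0.0 [0.5007 0.0435] 0.09
```

View pics/p4.png

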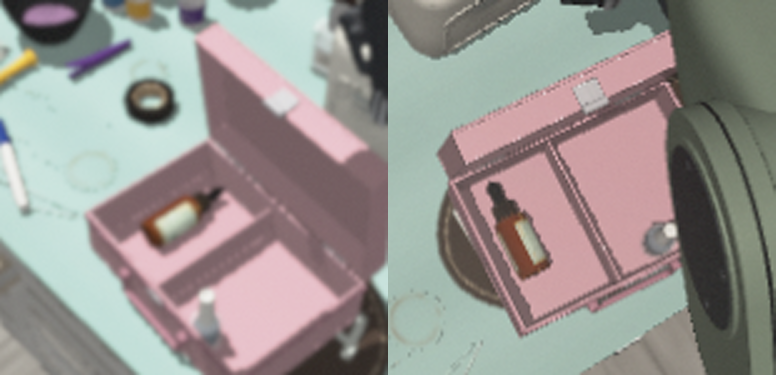

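```bash
python3 -m crank '[{"jaw":1,"dx":-0.008,"dy":-0.003,"dz":0,"ax":0,"ay":0,"az":0},{"jaw":1,"dx":-0.016,"dy":-0.006,"dz":0,"ax":0,"ay":0,"az":0},{"jaw":1,"dx":-0.024,"dy":-0.01,"dz":0,"ax":0,"ay":0,"az":0},{"jaw":1,"dx":-0.032,"dy":-0.013,"dz":0,"ax":0,"ay":0,"az":0},{"jaw":1,"dx":-0.041,"dy":-0.016,"dz":0.001,"ax":0,"ay":0,"az":0}]'
python3 -m crank '[{"jaw":1,"dx":-0.005,"dy":-0.002,"dz":0,"ax":0,"ay":0,"az":0},{"jaw":1,"dx":-0.01,"dy":-0.005,"dz":0,"ax":0,"ay":0,"az":0},{"jaw":1,"dx":-0.016,"dy":-0.007,"dz":0,"ax":0,"ay":0,"az":0},{"jaw":1,"dx":-0.021,"dy":-0.009,"dz":-0.001,"ax":0,"ay":0,"az":0},{"jaw":1,"dx":-0.026,"dy":-0.012,"dz":-0.002,"ax":0,"ay":0,"az":0}]'
python3 -m crank '[{"jaw":1,"dx":-0.005,"dy":-0.002,"dz":-0.001,"ax":0,"ay":0,"az":0},{"jaw":1,"dx":-0.01,"dy":-0.005,"dz":-0.002,"ax":0,"ay":0,"az":0},{"jaw":1,"dx":-0.015,"dy":-0.007,"dz":-0.004,"ax":0,"ay":0,"az":0},{"jaw":1,"dx":-0.02,"dy":-0.009,"dz":-0.006,"ax":0,"ay":0,"az":0},{"jaw":1,"dx":-0.025,"dy":-0.011,"dz":-0.007,"ax":0,"ay":0,"az":0}]'
python3 -m crank '[{"jaw":1,"dx":-0.005,"dy":-0.002,"dz":-0.002,"ax":0,"ay":0,"az":0},{"jaw":1,"dx":-0.01,"dy":-0.004,"dz":-0.005,"ax":0,"ay":0,"az":0},{"jaw":1,"dx":-0.014,"dy":-0.006,"dz":-0.007,"ax":0,"ay":0,"az":0},{"jaw":1,"dx":-0.019,"dy":-0.008,"dz":-0.01,"ax":0,"ay":0,"az":0},{"jaw":1,"dx":-0.023,"dy":-0.01,"dz":-0.013,"ax":0,"ay":0,"az":0}]'
python3 - <<'E'
from h import *
a=cams.grab_frame("side")["frame"][190:340,205:375,::-1];b=cams.grab_frame("top")["frame"][130:280,270:425,::-1]
o=np.hstack([cv2.resize(a[:,:155],None,fx=2.5,fy=2.5,interpolation=2),cv2.resize(b,None,fx=2.5,fy=2.5,interpolation=2)]);cv2.imwrite("pics/p5.png",o)
E
```

```text
time_s: 7.08
ee_pos: [0.6349, 0.1028, 0.2039]
orientation: [180.0, -0.1, 24.0]
wrist_force: [2.1, -0.2, -0.8]
gripper_width: 0.0001
grip_force: 0.8
time_s: 7.5
ee_pos: [0.6086, 0.091, 0.2007]
orientation: [-180.0, -0.1, 24.1]
wrist_force: [1.7, 1.8, 0.5]
gripper_width: -0.0001
grip_force: 0.8
time_s: 7.92
ee_pos: [0.5831, 0.0796, 0.1929]
orientation: [-180.0, 0.0, 24.0]
wrist_force: [1.5, 0.1, -0.7]
gripper_width: 0.0001
grip_force: 0.6
time_s: 8.33
ee_pos: [0.5601, 0.0696, 0.18]
orientation: [-180.0, 0.0, 24.1]
wrist_force: [-0.1, -0.0, 2.4]
gripper_width: 0.0
grip_force: 0.7
```

View pics/p5.png

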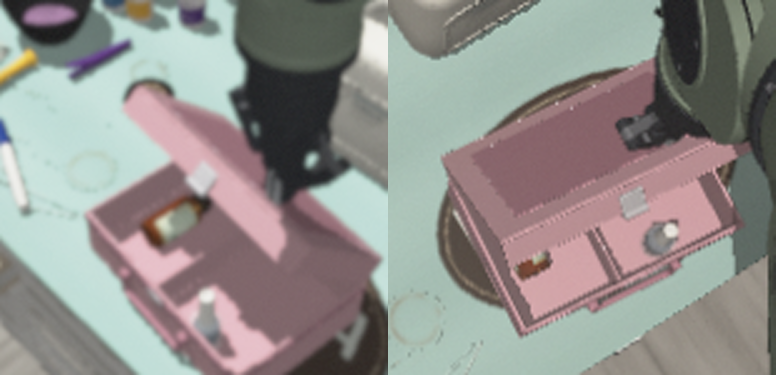

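The lid is at about 0.8 rad and following the fingers, with the box in place and the polish upright. Next I continue along the arc.

```bash
python3 -m crank '[{"jaw":1,"dx":-0.004,"dy":-0.002,"dz":-0.003,"ax":0,"ay":0,"az":0},{"jaw":1,"dx":-0.008,"dy":-0.004,"dz":-0.007,"ax":0,"ay":0,"az":0},{"jaw":1,"dx":-0.012,"dy":-0.006,"dz":-0.01,"ax":0,"ay":0,"az":0},{"jaw":1,"dx":-0.017,"dy":-0.008,"dz":-0.014,"ax":0,"ay":0,"az":0},{"jaw":1,"dx":-0.021,"dy":-0.009,"dz":-0.017,"ax":0,"ay":0,"az":0}]'
python3 -m crank '[{"jaw":1,"dx":-0.004,"dy":-0.002,"dz":-0.004,"ax":0,"ay":0,"az":0},{"jaw":1,"dx":-0.007,"dy":-0.003,"dz":-0.008,"ax":0,"ay":0,"az":0},{"jaw":1,"dx":-0.01,"dy":-0.005,"dz":-0.013,"ax":0,"ay":0,"az":0},{"jaw":1,"dx":-0.014,"dy":-0.006,"dz":-0.017,"ax":0,"ay":0,"az":0},{"jaw":1,"dx":-0.017,"dy":-0.008,"dz":-0.022,"ax":0,"ay":0,"az":0}]'
python3 -m crank '[{"jaw":1,"dx":-0.003,"dy":-0.001,"dz":-0.005,"ax":0,"ay":0,"az":0},{"jaw":1,"dx":-0.005,"dy":-0.002,"dz":-0.01,"ax":0,"ay":0,"az":0},{"jaw":1,"dx":-0.008,"dy":-0.003,"dz":-0.015,"ax":0,"ay":0,"az":0},{"jaw":1,"dx":-0.01,"dy":-0.004,"dz":-0.02,"ax":0,"ay":0,"az":0},{"jaw":1,"dx":-0.012,"dy":-0.005,"dz":-0.025,"ax":0,"ay":0,"az":0}]'
python3 -m crank '[{"jaw":1,"dx":-0.002,"dy":-0.001,"dz":-0.005,"ax":0,"ay":0,"az":0},{"jaw":1,"dx":-0.003,"dy":-0.001,"dz":-0.01,"ax":0,"ay":0,"az":0},{"jaw":1,"dx":-0.005,"dy":-0.002,"dz":-0.015,"ax":0,"ay":0,"az":0},{"jaw":1,"dx":-0.006,"dy":-0.003,"dz":-0.02,"ax":0,"ay":0,"az":0},{"jaw":1,"dx":-0.008,"dy":-0.003,"dz":-0.025,"ax":0,"ay":0,"az":0}]'
python3 -m crank '[{"jaw":1,"dx":0,"dy":0,"dz":-0.001,"ax":0,"ay":0,"az":0},{"jaw":1,"dx":0,"dy":0,"dz":-0.002,"ax":0,"ay":0,"az":0},{"jaw":1,"dx":0,"dy":0,"dz":-0.002,"ax":0,"ay":0,"az":0}]'
```

```text
time_s: 8.85
ee_pos: [0.5391, 0.0604, 0.1628]
orientation: [-180.0, 0.0, 24.0]
wrist_force: [0.3, -0.2, 0.4]
gripper_width: -0.0
grip_force: 0.5
time_s: 9.27
ee_pos: [0.5222, 0.0529, 0.1409]
orientation: [-180.0, 0.0, 24.1]
wrist_force: [0.9, 0.4, 1.4]
gripper_width: 0.0001
grip_force: 0.5
time_s: 9.68
ee_pos: [0.5104, 0.0478, 0.1158]
orientation: [-180.0, 0.0, 24.1]
wrist_force: [-0.2, -0.6, 0.1]
gripper_width: -0.0001
grip_force: 0.5
time_s: 10.1
ee_pos: [0.5027, 0.0446, 0.0908]
orientation: [180.0, -0.0, 24.0]
wrist_force: [0.4, -0.4, -0.1]
gripper_width: 0.0002
grip_force: 0.4
time_s: 10.35
ee_pos: [0.5024, 0.0446, 0.0898]
orientation: [180.0, 0.0, 24.0]
wrist_force: [-5.8, -0.8, 21.1]
gripper_width: 0.0001
grip_force: 10.6
```

A 21 N reaction at z = 0.0898 means the lid is on the rim. I'll hold briefly, then back off and look.

```bash
python3 -m crank '[{"jaw":1,"dx":0,"dy":0,"dz":0,"ax":0,"ay":0,"az":0},{"jaw":1,"dx":0,"dy":0,"dz":0,"ax":0,"ay":0,"az":0},{"jaw":1,"dx":0,"dy":0,"dz":0,"ax":0,"ay":0,"az":0}]'
python3 -m crank '[{"jaw":1,"dx":0,"dy":0,"dz":0.01,"ax":0,"ay":0,"az":0},{"jaw":1,"dx":0,"dy":0,"dz":0.04,"ax":0,"ay":0,"az":0},{"jaw":1,"dx":0,"dy":0,"dz":0.07,"ax":0,"ay":0,"az":0},{"jaw":1,"dx":0,"dy":-0.03,"dz":0.1,"ax":0,"ay":0,"az":0},{"jaw":1,"dx":0,"dy":-0.06,"dz":0.13,"ax":0,"ay":0,"az":0}]'
python3 -m crank '[{"jaw":1,"dx":0,"dy":-0.03,"dz":0,"ax":0,"ay":0,"az":0},{"jaw":1,"dx":0,"dy":-0.06,"dz":0,"ax":0,"ay":0,"az":0},{"jaw":1,"dx":0,"dy":-0.09,"dz":0,"ax":0,"ay":0,"az":0},{"jaw":1,"dx":0,"dy":-0.12,"dz":0,"ax":0,"ay":0,"az":0},{"jaw":1,"dx":0,"dy":-0.15,"dz":0,"ax":0,"ay":0,"az":0}]'
python3 - <<'E'
from h import *
S=cams.grab_frame("side");T=cams.grab_frame("top")
a=S["frame"][190:340,205:375,::-1];b=T["frame"][130:280,270:425,::-1]
o=np.hstack([cv2.resize(a[:,:155],None,fx=2.5,fy=2.5,interpolation=2),cv2.resize(b,None,fx=2.5,fy=2.5,interpolation=2)])
c,n=np.cos(.4206),np.sin(.4206)
P=[[.523+x*c-y*n,.1137+x*n+y*c,.09] for x,y in((-.08,-.118),(-.08,.118),(.08,.118),(.08,-.118))]
for p,q in zip(proj(S,P),proj(T,P)):
    cv2.circle(o,tuple(((p-[205,190])*2.5).astype(int).tolist()),2,(0,255,0),-1)
    cv2.circle(o,tuple(((q-[270,130])*2.5+[387,0]).astype(int).tolist()),2,(0,255,0),-1)
cv2.imwrite("pics/p6.png",o)
E
```

```text
time_s: 10.6
ee_pos: [0.5024, 0.0446, 0.0898]
orientation: [180.0, 0.0, 24.0]
wrist_force: [-6.0, -2.1, 22.7]
gripper_width: 0.0
grip_force: 10.8
time_s: 11.02
ee_pos: [0.5024, -0.0138, 0.2198]
orientation: [-180.0, -0.0, 24.2]
wrist_force: [0.5, -0.8, 0.5]
gripper_width: 0.0004
grip_force: 0.0
time_s: 11.43
ee_pos: [0.5024, -0.1656, 0.2184]
orientation: [180.0, -0.0, 24.0]
wrist_force: [0.8, 0.2, 1.0]
gripper_width: -0.0002
grip_force: 0.0
```

View pics/p6.png

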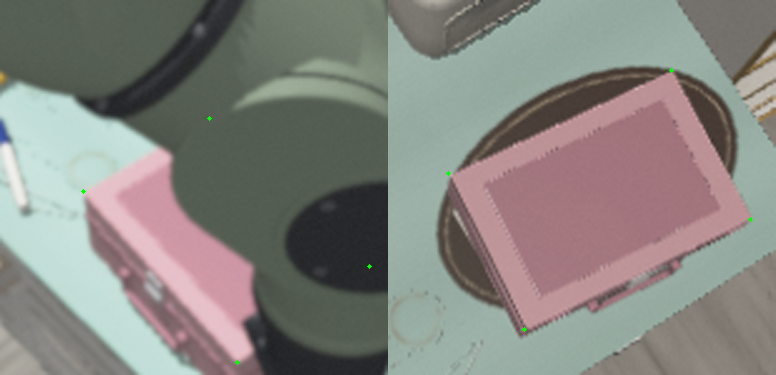

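The lid's corners match the predicted level outline at 90 mm, so it is shut, and the robot is clear.

```bash
python3 -m crank '[{"jaw":1,"dx":0,"dy":0,"dz":0,"ax":0,"ay":0,"az":0},{"jaw":1,"dx":0,"dy":0,"dz":0,"ax":0,"ay":0,"az":0},{"jaw":1,"dx":0,"dy":0,"dz":0,"ax":0,"ay":0,"az":0}]'
python3 -c "from workcell import job; print(job.job_done())"
```

```text
time_s: 11.78
ee_pos: [0.5028, -0.1631, 0.2183]
orientation: [-180.0, -0.0, 24.1]
wrist_force: [-0.0, -0.2, -0.1]
gripper_width: -0.0002
grip_force: 0.0
the job is handed in; nothing more can be done
None
```

I tipped the oil bottle over so it lies in its compartment, pressed the lid shut with the box in place, and handed the job in at about 12 s; the polish was standing when last seen before the lid closed, and the hand-in returned no verdict.

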